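Fit the shut-off plate in the dust extraction gate and hold it on its seal

TASK

With the shut-off plate still in its rack, turn the slotted quarter-turn keeper on the extraction gate until its slot lines up with the gate's channel. Then slide the plate straight up out of the rack by its top edge, lower it down the channel so its side arm goes down through the keeper's slot, press it down on the gate's spring seal until the seal is squeezed more than half its travel, and finish while still gripping the plate and holding it pressed down. Leave the mallet, the knee shell and the brass jaws alone.

Things in the scene. Friction and masses are not known exactly. Their poses are not given: they have to be found in the camera images.
- gate: Fixed extraction gate. Base 110 x 190 mm, 12 thick. Origin: bench level, middle of the channel; z up, y along the channel (the plate's width), x square to it. Grey plenum box and hose spigot on the +x side (to x = 98 mm, 72 mm high). Keeper at x = 0, y = -64 mm; nothing else on the gate is higher than 81 mm. The low plain post at y = +64 mm does nothing.
- channel_mouth (a point): Middle of the channel's open top, 80 mm above the bench, axes as the gate's. Two upright aluminium guides, 27 to 44 mm either side in y, take the plate's side edges: gap 9 mm in x, 78 mm between side walls in y. At the top the guides flare to about 20 mm in x; no flare in y.
- seal (a joint): Black rubber spring seal bar across the channel's bottom, 62 x 7 mm. 0 = free, top face 28 mm above the bench; grows to 0.008 m at its rigid stop (top face 20 mm). Spring 1.5 N per mm from zero; it rises again when the push stops.
- keeper (a joint): Turn of the keeper, rad, about the vertical; grows counterclockwise seen from above. 0 = slot along the gate's x (blocking; a stop), 1.571 = slot along the gate's y, lined up with the channel (no stop or click; over-turns to a stop at 2.2). Starts between 0.1 and 0.6. Stays where left; friction about 0.06 N m.
- keeper_slot (a point): On the keeper's axis, level with its top, 112 mm above the bench; x axis along the slot, turns with it. Steel keeper: 36 mm disc, its top 84 mm above the bench, with two upright cheeks 28 mm long (along the slot), 7 thick, 28 high, the 12 mm slot between: grip the cheeks' outer faces, 26 mm apart.
- plate: Loose flat aluminium shut-off plate, 5 mm thick, about 0.16 kg, upright in the rack. Origin: middle of its bottom edge; z up, y along its width, x square to its face. Blade 70 mm wide, 130 tall; side arms from 70 to 90 mm above the bottom edge reach 82 mm either side. Same either way round. Grip the tab above the arms, mid top edge. Seal free: bottom edge rests 28 mm above the bench.
- rack: Fixed grey plastic rack. Base 100 x 110 mm, 10 thick; two slotted end posts, 29 to 45 mm either side in y, 65 mm high; slot along y, 7 mm wide, floor 10 mm above the bench, where the plate's bottom edge stands. Origin: bench level, centre of the slot; z up.
- femoral: Bystander: grey titanium-look knee femoral shell standing arched on its ends, about 64 x 58 x 54 mm. Origin: middle of its underside.
- jaws: Bystander: pair of brass soft jaws lying face to face, 48 x 90 x 28 mm. Origin: middle of the underside.
- mallet: Bystander: mallet with green head lying on its side, 240 mm long along its x, head 52 mm in diameter and 75 mm wide at +x. Origin: bench level, middle of its length.
- vise: Bystander: small cast bench vise fixed to the bench, 180 x 130 mm, with a white resin sternum plate upright in its jaws, 200 mm high in all. Origin: middle of its base.
Things that resemble listed ones, but are neither listed nor needed, are in the scene too. There is more than one size of the plate; the one meant has the size given above.

How it is judged:
On the way, in this order (a step that is already met when the one before it is completed fails the run):
1. the keeper's slot is lined up with the channel while the plate still stands in the rack (angle between the x axis of keeper_slot and the y axis of gate, either way round below 0.17 rad and distance between plate and rack below 0.02 m and velocity of joint keeper between -0.1 and 0.1 rad/s), for 0.2 s.
2. the plate has been slid up clear of the rack's slots (z of plate in the frame of rack above 0.066 m and contact force between the fingers and plate above 2 N), for 0.1 s.
At the end, for the whole second after the job is handed in: The plate is upright (0.1 rad) and still in the gate, within 8 mm of centre, bottom edge below 25.5 mm, keeper slot lined up (0.25 rad); it is gripped and presses the seal with over 4.5 N, squeezed over 3.5 of its 8 mm (value of joint seal above 0.0035 m and contact force between plate and seal above 4.5 N and contact force between the fingers and plate above 3 N and horizontal distance between plate and gate below 0.008 m and height (world z) of plate below 0.0255 m and angle between plate's own z axis and vertical below 0.1 rad and angle between the y axis of plate and the y axis of gate, either way round below 0.12 rad and angle between the x axis of keeper_slot and the y axis of gate, either way round below 0.25 rad and linear speed of plate below 0.02 m/s); the arm keeps its last pose, push and grip.
It fails at once if the mallet, knee shell or brass jaws were moved by more than 30 mm (distance of any of femoral, jaws, mallet from where it was at the start of the episode above 0.03 m).
It also fails if it takes over 56 s, if anything falls off the work surface, if the arm or the gripper's body presses on something with over 40 N, if the wrist force passes 120 N, or if a joint passes its speed limit or range.

ROBOT

A 7-joint arm with a two-finger parallel gripper is mounted at the origin on the work surface. World frame = base frame: x ahead of the robot, y to its left, z up, the work surface at z = 0. Lengths are in m, angles in rad, forces in N, time in s.
With the tool pointing down it reaches from about 0.375 to 0.925 m from the base axis. Payload 3.1 kg.
Tool frame: the origin (TCP) lies at the centre of the arm's flange, where the gripper is bolted on; the fingertips stand 173 mm ahead of it and the grasp point (between the pads) lies 155 mm ahead of it; x points along the fingers, y is the direction in which the jaws open and shut, and the axes are right-handed (so a half turn about x gives the same grasp; the last joint's range is limited). The gripper opens to 85 mm and grips with 20 to 120 N. Pads are 22 mm wide; open, the fingers measure 114 mm over their backs; the gripper's body (76 mm by 85 mm) begins 54 mm behind the grasp point. The pads swing forward as they close: fully open they stand 13 mm farther back than shut.
Start: joints at [1.116, 0.383, 0.044, 1.598, -0.018, 1.161, -0.05], TCP at [0.227, -0.609, 0.405] pointing down, gripper open.
Joint ranges: [-2.61, 2.61], [-0.41, 2.15], [-1.48, 1.57], [0, 2.5], [-1.57, 4.71], [0.05, 1.97], [-2.85, 2.85]. Speed limits (rad/s): [2.79, 2.79, 3.14, 3.14, 3.14, 3.14, 3.14].

INTERFACE

Orientations are given as a unit quaternion [x, y, z, w].
In Python, from station import ctrl gives the robot as it stands.
- The arm moves only by the tool step_arm, never from a script. Its argument "deltas" is text: rows parted by semicolons, each of 7 numbers parted by spaces: the shift along the tool's x, y, z in mm, then the turn, a rotation vector about the tool's x, y, z in degrees, then the finger opening in mm, from 0 to 85.4. A call has exactly 10 rows; each row is the pose to reach, as a shift and turn from the pose commanded when the call began, along the tool's axes at that moment; what a row does not reach only later rows make up. A row lasts 1/10 s, in which the tool goes at most 50 mm and 8.59 degrees, less where a joint would pass 70% of its speed; a pose out of reach is approached as far as the arm can. A call with a gripper value outside its range is refused whole. The fingers move at their own pace and stop on an object; "grip_force" is the grip in N (left out, the last holds). Time passes only in rows, so rows that repeat a pose let the fingers close, or fill a call up. It gives the time, the measured TCP pose, the force and the opening at its end, in the units of the state.
- ctrl.observe(): the state, without advancing time (a new reading comes with each control period).
- ctrl.capture(name): name is "scene" or "top"; returns (picture, depth): 420x560x3 uint8, blue, green, red; 420x560 float32, m along the optical axis (not along the pixel's ray), 0 where there is no reading.
- ctrl.calibration(name): a dict with "intrinsics" (3x3 intrinsics, pixels), "R" (3x3) and "t" (3): a world point X has camera coordinates R X + t. Camera axes: x right, y down, z forward; pixel columns grow to the right and rows downward; lengths in m; the calibration is good to about 2 mm. A picture is of the moment at which its call begins. calibration takes no time and is no camera call.
- ctrl.hand_in(): hands the job in, once; it reports no verdict.
Trained networks look in the newest picture that a camera, given by its name, has taken for a name from the list of things; names that differ only in an ending like _2 or _b are one class to them, and where a whole thing is asked for, a point or a joint stands for the part that bears it (a point fixed in the world has none). Each returns a list of dicts, best first, with "p" (0 to 1); they miss things now and then, are a little off and sometimes report something else, mostly with a low value. They report only what shows in the picture. A call takes as long as a camera call. They do not tell look-alikes from the thing itself.
- ctrl.silhouettes(name, camera): "pixels" (420x560 bool, what is visible of it) and "point" ([row, column] in pixels, amid what is visible of it).
The state is a dict: "time_s": time; "joint_pos": joint angles; "joint_vel": joint speeds; "joint_torque": joint torques, N m; "tool_pos": TCP position; "ee_rot": TCP orientation; "ft_force": force on the tool from outside, world axes, zero at the start; "ft_torque": the same for the moment, N m; "width": finger opening in m.
Only numpy, scipy, OpenCV 4.12 (cv2) and the standard library are available. Lean on these libraries where they do the work, as an engineer would, in place of code of your own. Each camera call takes 0.05 s, during which the arm holds its last target.

## Working session

There is one attempt and no reset: what is moved stays moved. The work goes in short steps, Python scripts to look and compute and a tool call to move; the robot and the scene stay as the last step left them, time stands still between calls to the robot, and variables do not carry over. Pictures are saved under pics/ and viewed, and the job is handed in when it is done.

Besides the shell and the picture viewer there is one more tool, called after "Request:" as a command line: name --argument value ..., lists and objects as JSON in quotes. step_arm: Moves the arm, as the interface text tells. Its arguments: {"type":"object","properties":{"deltas":{"type":"string"},"grip_force":{"type":"number"}},"required":["deltas"]}

```bash
mkdir -p pics; ls
cat > h.py <<'E'
import numpy as np, cv2
from station import ctrl
def cap(n,f=None):
    p,d=ctrl.capture(n)
    if f: cv2.imwrite('pics/'+f,p)
    np.savez('/tmp/%s.npz'%n,p=p,d=d)
    return p,d
def load(n):
    z=np.load('/tmp/%s.npz'%n); return z['p'],z['d']
def world(n,d):
    c=ctrl.calibration(n);K=np.array(c['intrinsics']);R=np.array(c['R']);t=np.array(c['t'])
    v,u=np.mgrid[0:d.shape[0],0:d.shape[1]]
    X=np.stack([(u-K[0,2])/K[0,0]*d,(v-K[1,2])/K[1,1]*d,d],-1)
    return (X-t)@R
E
python3 - <<'E'
from h import *
for n in('scene','top'):
    cap(n,n+'0.png')
    c=ctrl.calibration(n);print(c)
    for k in('plate','rack','gate','keeper','seal'):
        try:
            for s in ctrl.silhouettes(k,n): print(n,k,round(s['p'],2),s['point'],s['pixels'].sum())
        except Exception as e: print(k,e)
s=ctrl.observe();print(s)
E
```

```text
pics
{'intrinsics': array([[441.36041735,   0.        , 278.03182207],
       [  0.        , 441.36041735, 211.37809415],
       [  0.        ,   0.        ,   1.        ]]), 'R': array([[-0.37637238,  0.92646598,  0.0021474 ],
       [ 0.72123101,  0.29444993, -0.62699687],
       [-0.58152357, -0.23443554, -0.77901882]]), 't': array([ 0.25769164, -0.29048697,  1.65858383])}
scene plate 0.84 [308.4, 358.0] 458
scene plate 0.81 [246.1, 365.3] 678
scene plate 0.57 [184.9, 398.9] 1698
scene gate 0.82 [217.1, 232.6] 2148
{'intrinsics': array([[394.58477838,   0.        , 280.59047853],
       [  0.        , 394.58477838, 213.14605554],
       [  0.        ,   0.        ,   1.        ]]), 'R': array([[ 0.02836879, -0.99954747,  0.01000378],
       [-0.98689142, -0.0295974 , -0.15864839],
       [ 0.15887269, -0.00537198, -0.98728446]]), 't': array([-0.0954618 ,  0.53224463,  1.39807062])}
top plate 0.69 [211.8, 200.9] 75
top plate 0.66 [287.5, 187.6] 172
top plate 0.63 [158.3, 200.5] 522
top rack 0.71 [219.3, 207.6] 623
top gate 0.65 [212.2, 314.3] 1518
top keeper 0.49 [211.9, 335.6] 90
top keeper 0.19 [219.0, 206.5] 727
{'time_s': 0.6, 'joint_pos': array([ 1.1161624 ,  0.38284305,  0.04391633,  1.59788848, -0.01794221,
        1.16123598, -0.04990597]), 'joint_vel': array([ 8.99126166e-05, -1.77400027e-03, -4.50825554e-04,  5.91613376e-05,
       -4.98955747e-04, -1.06679078e-03, -5.80228872e-04]), 'joint_torque': array([-7.78094145e-04, -4.33123970e+01,  1.02173321e+00, -2.49737513e+01,
        1.03905852e-02,  2.30268626e-03, -7.07782121e-06]), 'tool_pos': array([ 0.22706392, -0.60904767,  0.40471162]), 'ee_rot': array([ 0.69590277,  0.12549297, -0.69586034,  0.12549594]), 'ft_force': array([-0.27426062, -0.49691315, -0.40152828]), 'ft_torque': array([-0.03603333, -0.03441333, -0.01646572]), 'width': 0.08548117836215592}
```

View pics/scene0.png

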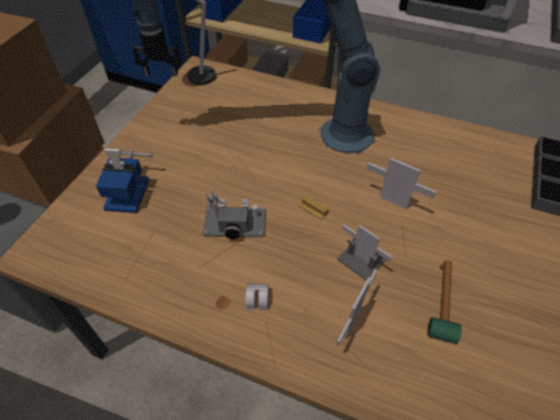

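View pics/top0.png

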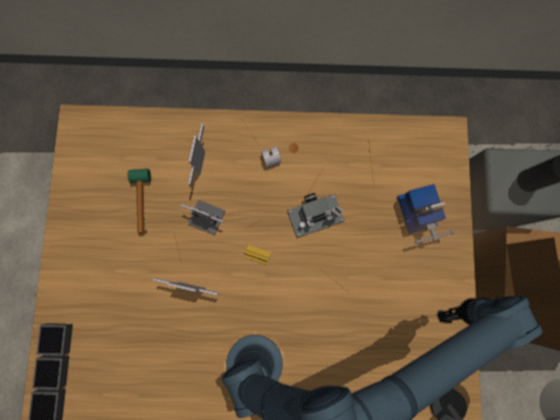

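The scene shows the gate at about (row 217, col 233), the rack with a plate at (250, 365), and two other plates at (185, 399) and (310, 358) that stand free. In the top view they are at (216, 314), (212, 205), (288, 187) and (158, 197). I'll enlarge these and measure the depth.

Run:
```python
from h import *
p,_=load('scene');q,_=load('top')
a=cv2.resize(p[180:250,190:280],(400,311),interpolation=cv2.INTER_CUBIC)
b=cv2.resize(p[150:280,330:440],(400,473),interpolation=cv2.INTER_CUBIC)
c=cv2.resize(q[185:240,280:350],(400,314),interpolation=cv2.INTER_CUBIC)
e=cv2.resize(q[190:245,170:240],(400,314),interpolation=cv2.INTER_CUBIC)
im=np.zeros((800,800,3),np.uint8)
im[:311,:400]=a; im[320:634,:400]=c; im[:473,400:]=b; im[480:794,400:]=e
cv2.imwrite('pics/crop0.png',cv2.resize(im,(600,600)))
for n in('scene','top'):
    p,d=load(n);W=world(n,d)
    print(n,'table z', np.median(W[...,2][(W[...,0]>.3)&(W[...,0]<.7)&(abs(W[...,1])<.4)]))
    for s in ctrl.silhouettes('plate',n):
        P=W[s['pixels']&(d>0)]
        m=np.median(P,0);P=P[np.linalg.norm(P-m,axis=1)<.15]
        print('plate',s['point'],P.mean(0).round(3),'z',np.percentile(P[:,2],[1,50,99]).round(3),'ext',np.ptp(P,axis=0).round(3))
        c=P[:,:2]-P[:,:2].mean(0);w,v=np.linalg.eigh(c.T@c);al=c@v[:,1];print(' dir',v[:,1].round(3),np.percentile(al,[.5,99.5]).round(3), 'th',(c@v[:,0]).std().round(4))
```

```text
scene table z 0.00014800247207741164
plate [308.4, 358.0] [0.744 0.23  0.121] z [0.014 0.123 0.181] ext [0.22  0.038 0.184]
 dir [-0.988  0.153] [-0.097  0.123] th 0.0019
plate [246.1, 365.3] [0.522 0.203 0.085] z [0.015 0.09  0.14 ] ext [0.099 0.149 0.148]
 dir [0.343 0.94 ] [-0.08   0.074] th 0.0033
plate [184.9, 398.9] [0.268 0.239 0.098] z [-0.001  0.106  0.178] ext [0.118 0.22  0.187]
 dir [0.185 0.983] [-0.11   0.107] th 0.0064
top table z 0.00022483870743749838
plate [211.8, 200.9] [0.515 0.195 0.102] z [0.02  0.113 0.143] ext [0.024 0.066 0.134]
 dir [0.331 0.944] [-0.033  0.036] th 0.0014
plate [287.5, 187.6] [0.265 0.226 0.127] z [0.024 0.127 0.182] ext [0.038 0.189 0.185]
 dir [0.195 0.981] [-0.081  0.1  ] th 0.0015
plate [158.3, 200.5] [0.721 0.226 0.106] z [-0.001  0.116  0.18 ] ext [0.219 0.046 0.188]
 dir [-0.989  0.151] [-0.111  0.107] th 0.0024
```

View pics/crop0.png

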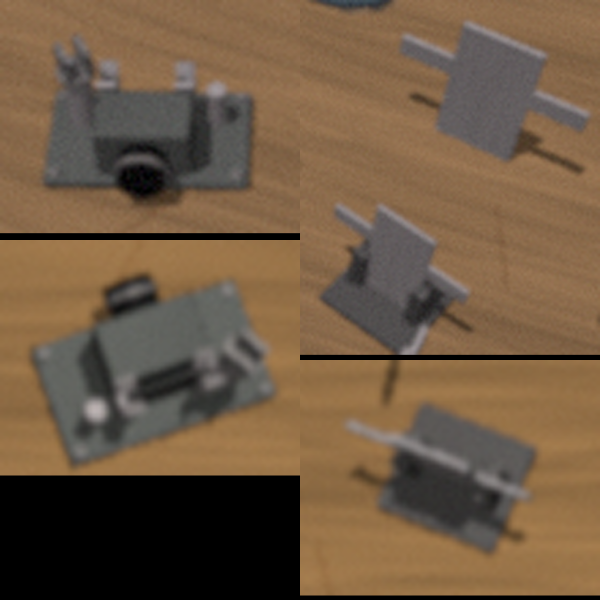

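The rack plate's top is at z≈0.14 (10+130 mm) and its span is about 0.16 m. The other two are about 0.18 tall and 0.22 wide, so they are the wrong size. The rack plate at scene (246,365) / top (212,201) is the one meant. Next I'll measure the gate, keeper and rack more finely.

Run:
```python
from h import *
G={}
for n in('scene','top'):
    p,d=load(n);W=world(n,d);W[d==0]=np.nan
    s=ctrl.silhouettes('gate',n)[0]; m=s['pixels']&(d>0)
    c=np.nanmedian(W[m],0);print(n,'gate med',c.round(3))
    near=(np.hypot(W[...,0]-c[0],W[...,1]-c[1])<.15)
    P=W[near&(W[...,2]>.005)];G[n]=P
    b=P[(P[:,2]>.006)&(P[:,2]<.018)];print('base',len(b),cv2.minAreaRect((b[:,:2]*1000).astype(np.float32)), b[:,2].mean())
    for lo,hi in((.062,.09),(.09,.125)):
        k=P[(P[:,2]>lo)&(P[:,2]<hi)];print(lo,len(k),cv2.minAreaRect((k[:,:2]*1000).astype(np.float32)) if len(k) else '',k.mean(0).round(4))
    k=P[P[:,2]>.088];print(k.round(4).tolist()[:70])
    # rack
    R=W[(np.hypot(W[...,0]-.52,W[...,1]-.2)<.12)]
    b=R[(R[:,2]>.005)&(R[:,2]<.015)];print('rack base',len(b),cv2.minAreaRect((b[:,:2]*1000).astype(np.float32)))
    b=R[(R[:,2]>.055)&(R[:,2]<.068)];print('posts',len(b),b.mean(0).round(4))
    b=R[(R[:,2]>.128)&(R[:,2]<.146)];print('tab top',len(b),b.mean(0).round(4),b[:,2].max())
np.savez('/tmp/G.npz',**G)
```

```text
scene gate med [ 0.554 -0.19   0.039]
base 782 ((548.522705078125, -208.29095458984375), (224.0646514892578, 224.822265625), 67.94572448730469) 0.011569071338700757
0.062 665 ((563.9773559570312, -216.21612548828125), (117.02653503417969, 125.43305206298828), 21.12297821044922) [ 0.5516 -0.2088  0.072 ]
0.09 74 ((542.442626953125, -272.7513122558594), (29.336135864257812, 25.737911224365234), 52.087364196777344) [ 0.5446 -0.2715  0.1062]
[[0.5263, -0.2757, 0.1151], [0.5282, -0.2786, 0.1114], [0.5264, -0.2763, 0.1105], [0.5268, -0.2724, 0.1126], [0.5289, -0.2787, 0.1076], [0.5327, -0.2725, 0.1142], [0.5269, -0.273, 0.1079], [0.5424, -0.2913, 0.1118], [0.5416, -0.2884, 0.1121], [0.5389, -0.2867, 0.1101], [0.528, -0.28, 0.1014], [0.5356, -0.2712, 0.1132], [0.5324, -0.2698, 0.1105], [0.5353, -0.2643, 0.1159], [0.5432, -0.2915, 0.108], [0.5452, -0.2864, 0.1123], [0.5417, -0.2853, 0.1091], [0.534, -0.2729, 0.1063], [0.5382, -0.2664, 0.1136], [0.5337, -0.2659, 0.109], [0.535, -0.2615, 0.1122], [0.5478, -0.2852, 0.1111], [0.5465, -0.2826, 0.1107], [0.5456, -0.2796, 0.1112], [0.5333, -0.2739,
[... 2785 characters left out ...]
332, -0.272, 0.1137], [0.5365, -0.2886, 0.0966], [0.5355, -0.291, 0.1034], [0.5332, -0.2648, 0.0909], [0.5307, -0.2661, 0.1063], [0.5301, -0.269, 0.1107], [0.531, -0.2766, 0.1062], [0.5342, -0.2898, 0.0894], [0.528, -0.2703, 0.1016], [0.5266, -0.2724, 0.1112], [0.5268, -0.2759, 0.1108], [0.527, -0.2796, 0.1098], [0.5263, -0.2685, 0.0896], [0.5261, -0.2718, 0.0916], [0.5253, -0.2745, 0.0971], [0.5234, -0.2761, 0.1098], [0.5232, -0.2793, 0.1117], [0.523, -0.2757, 0.0891], [0.5206, -0.2768, 0.1051]]
rack base 611 ((518.0894165039062, 192.120361328125), (205.6153564453125, 229.3663787841797), 75.18637084960938)
posts 64 [0.5148 0.1945 0.0634]
tab top 34 [0.517  0.1961 0.1387] 0.14369857004459147
```

```bash
cat > fit.py <<'E'
from h import *
from scipy.optimize import least_squares
def box(P,lo,hi):
    c=(np.array(lo)+hi)/2;h=(np.array(hi)-lo)/2
    q=np.abs(P-c)-h
    return np.linalg.norm(np.maximum(q,0),axis=1)+np.minimum(q.max(1),0)
def cyl(P,r,z0,z1):
    q=np.stack([np.hypot(P[:,0],P[:,1])-r,np.abs(P[:,2]-(z0+z1)/2)-(z1-z0)/2],1)
    return np.linalg.norm(np.maximum(q,0),axis=1)+np.minimum(q.max(1),0)
def rot(P,a,o):
    c,s=np.cos(a),np.sin(a);Q=P[:,:2]-o
    return np.c_[Q@[c,s],Q@[-s,c],P[:,2]]
def gate(P,v):
    x,y,a,bx,px0,ph,pc,gx,ka=v
    L=rot(P,a,[x,y])
    D=[P[:,2],box(L,[bx-.055,-.095,-.02],[bx+.055,.095,.012])]
    D.append(box(L,[px0,pc-ph,0],[.098-.02,pc+ph,.072]))
    for s in(-1,1):
        D.append(box(L,[-gx,min(s*.039,s*.044),0],[gx,max(s*.039,s*.044),.08]))
        for t in(-1,1):
            D.append(box(L,[min(t*.0065,t*gx),min(s*.027,s*.044),0],[max(t*.0065,t*gx),max(s*.027,s*.044),.08]))
    K=rot(L,ka,[0,-.064])
    D.append(cyl(K,.018,0,.084))
    for s in(-1,1):D.append(box(K,[-.014,min(s*.006,s*.013),.08],[.014,max(s*.006,s*.013),.112]))
    return np.min(D,0),L
if __name__=='__main__':
    for cams in(['scene'],['top'],['scene','top']):
        C={}
        for n in cams:
            p,d=load(n);W=world(n,d)
            m=(d>0)&(np.hypot(W[...,0]-.54,W[...,1]+.21)<.125)
            C[n]=W[m]
        def f(v):
            r=[]
            for i,n in enumerate(cams):
                off=v[9+3*i:12+3*i]
                D,L=gate(C[n]+off,v)
                w=((L[:,0]<.07)&~((abs(L[:,1])<.027)&(abs(L[:,0])<.02)))*1.  # ignore spigot, seal
                w*=~((np.hypot(L[:,0],L[:,1]-.064)<.02))
                r.append(D*w/.003); r.append(off/[.002,.002,.002]*3)
            return np.concatenate(r)
        best=None
        for ka in(.2,.4,.6):
            v0=[.52,-.214,.33,.03,.02,.045,0,.013,ka]+[0,0,0]*len(cams)
            s=least_squares(f,v0,loss='soft_l1',x_scale=[.002,.002,.02,.005,.005,.005,.005,.002,.1]+[.002]*3*len(cams))
            if best is None or s.cost<best.cost:best=s
        print(cams,best.cost.round(1),best.x.round(4))
E
python3 fit.py
```

```text
Traceback (most recent call last):
  File "fit.py", line 45, in <module>
    s=least_squares(f,v0,loss='soft_l1',x_scale=[.002,.002,.02,.005,.005,.005,.005,.002,.1]+[.002]*3*len(cams))
  File "fit.py", line 37, in f
    D,L=gate(C[n]+off,v)
        ~~~~^^^^^^^^^^^^
  File "fit.py", line 14, in gate
    x,y,a,bx,px0,ph,pc,gx,ka=v
    ^^^^^^^^^^^^^^^^^^^^^^^^
ValueError: too many values to unpack (expected 9)
```

```bash
sed -i 's/,gx,ka=v$/,gx,ka=v[:9]/' fit.py; python3 fit.py
```

```text
['scene'] 549.2 [ 5.132e-01 -2.167e-01  3.840e-01  2.750e-02  2.420e-02  4.220e-02
  1.700e-03  1.850e-02  5.018e-01 -1.000e-04 -1.000e-04  4.000e-04]
['top'] 748.5 [ 5.159e-01 -2.179e-01  3.703e-01  1.930e-02  2.110e-02  4.310e-02
  1.500e-03  1.710e-02  5.167e-01 -0.000e+00  0.000e+00  5.000e-04]
['scene', 'top'] 1310.3 [ 5.146e-01 -2.172e-01  3.779e-01  2.100e-02  2.150e-02  4.250e-02
  1.700e-03  1.800e-02  5.101e-01  8.000e-04 -8.000e-04  4.000e-04
 -8.000e-04  8.000e-04  4.000e-04]
```

```bash
cat > ov.py <<'E'
from h import *
import itertools
def draw(im,n,boxes,o,a,sc,u0,v0,col=(0,0,255)):
    c=ctrl.calibration(n);K=np.array(c['intrinsics']);R=np.array(c['R']);t=np.array(c['t'])
    for lo,hi in boxes:
        V=np.array(list(itertools.product(*zip(lo,hi))))
        cs,s=np.cos(a),np.sin(a)
        Wd=np.c_[o[0]+V[:,0]*cs-V[:,1]*s,o[1]+V[:,0]*s+V[:,1]*cs,V[:,2]]
        X=Wd@R.T+t;uv=(X@K.T);uv=uv[:,:2]/uv[:,2:]
        q=((uv+.5-[u0,v0])*sc).astype(int)
        for i in range(8):
            for j in range(i):
                if bin(i^j).count('1')==1:cv2.line(im,tuple(map(int,q[i])),tuple(map(int,q[j])),col,1)
def crop(n,u0,v0,w,h,sc):
    p,_=load(n);return cv2.resize(p[v0:v0+h,u0:u0+w],None,fx=sc,fy=sc,interpolation=cv2.INTER_CUBIC)
def gateboxes(bx=.021,gx=.018):
    return [([bx-.055,-.095,0],[bx+.055,.095,.012])]+[([-gx,s*.0355-.0085,.012],[gx,s*.0355+.0085,.08]) for s in(-1,1)]
def kp(o,a):return [o[0]+np.sin(a)*.064,o[1]-np.cos(a)*.064]
KB=[([-.014,s*.0095-.0035,.084],[.014,s*.0095+.0035,.112]) for s in(-1,1)]
E
cat > ov1.py <<'E'
from ov import *
import sys
o=[.5146,-.2172];a=.378;ka=.51
for n,u,v in(('scene',195,185),('top',280,185)):
    im=crop(n,u,v,75,60,10)
    raw=im.copy()
    draw(im,n,gateboxes(),o,a,10,u,v);draw(im,n,KB,kp(o,a),a+ka,10,u,v,(0,255,0))
    cv2.imwrite('pics/ov_%s.png'%n,cv2.resize(im,(750,600)))
E
python3 ov1.py
```

```text
(no output)
```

View pics/ov_scene.png

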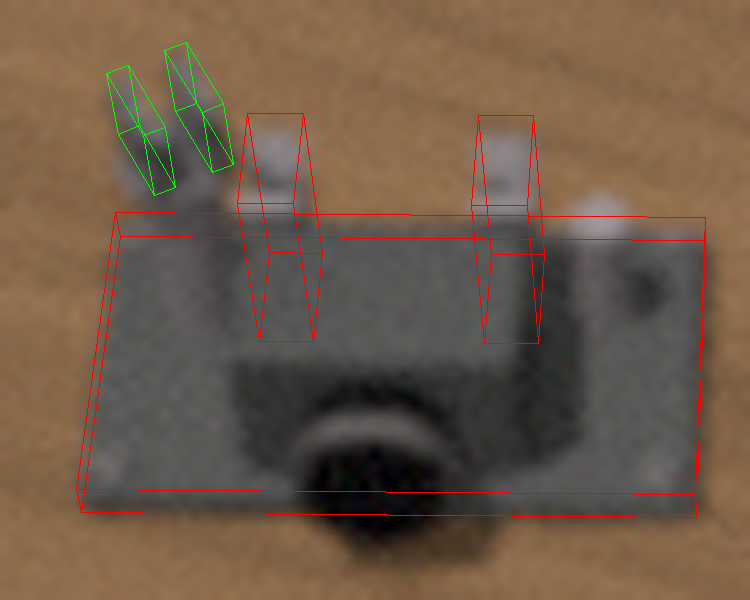

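View pics/ov_top.png

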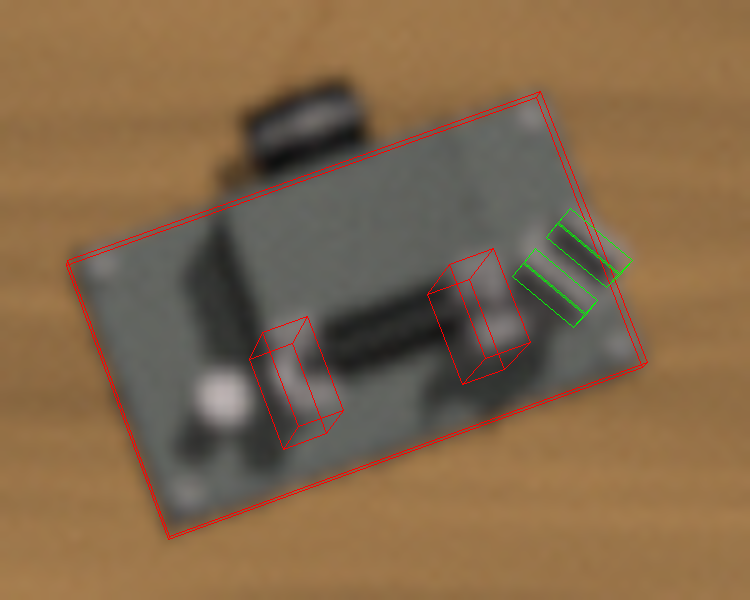

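```bash
cat > ov2.py <<'E'
from ov import *
a=.372;ka=.51;sh=.004
o=np.array([.5146,-.2172])+sh*np.array([np.cos(a),np.sin(a)]);print(o)
for n,u,v in(('scene',198,185),('top',300,195)):
    im=crop(n,u,v,44,30,18)
    im=cv2.convertScaleAbs(im,alpha=1.6,beta=-40)
    raw=im.copy()
    draw(im,n,gateboxes(.017,.0125)[1:],o,a,18,u,v);draw(im,n,KB,kp(o,a),a+ka,18,u,v,(0,255,0))
    cv2.imwrite('pics/ovb_%s.png'%n,cv2.resize(np.vstack([raw,im]),(560,764))[:, :])
E
python3 ov2.py; python3 -c "
import cv2,numpy as np
a=[cv2.imread('pics/ovb_%s.png'%n) for n in('scene','top')]
cv2.imwrite('pics/ovc.png',cv2.resize(np.hstack(a),(800,546)))"
```

```text
[ 0.51832641 -0.21574608]
```

View pics/ovc.png

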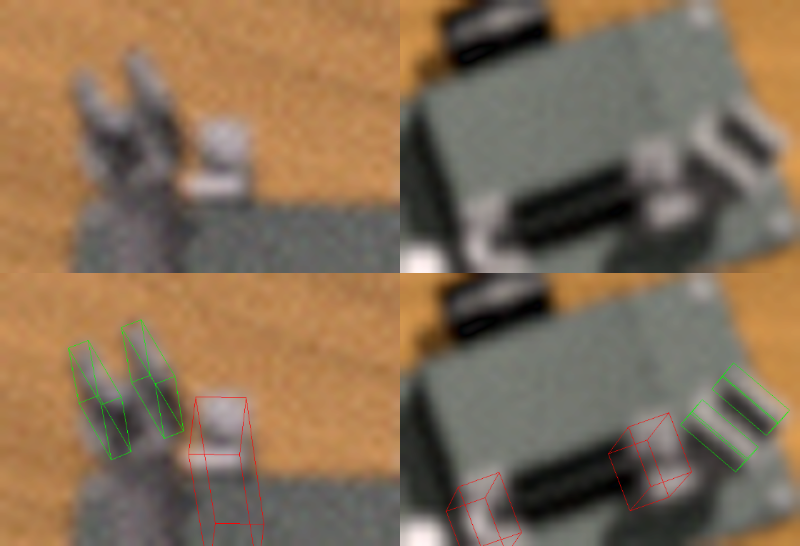

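```bash
cat > fitp.py <<'E'
from fit import *
from ov import *
def rack(P,v):
    x,y,a,ph=v[:4];L=rot(P,a,[x,y])
    D=[P[:,2],box(L,[-.05,-.055,-.02],[.05,.055,.01])]
    for s in(-1,1):D.append(box(L,[-ph,s*.037-.008,0],[ph,s*.037+.008,.065]))
    D.append(box(L,[-.0025,-.035,.01],[.0025,.035,.14]));D.append(box(L,[-.0025,-.082,.08],[.0025,.082,.1]))
    return np.min(D,0),L
for cams in(['scene'],['top'],['scene','top']):
    C=[]
    for n in cams:
        p,d=load(n);W=world(n,d);C.append(W[(d>0)&(np.hypot(W[...,0]-.52,W[...,1]-.2)<.1)&(W[...,0]<.66)])
    C=np.vstack(C)
    s=least_squares(lambda v:rack(C,v)[0]/.003,[.518,.198,-.34,.012],loss='soft_l1',x_scale=[.002,.002,.02,.005])
    print(cams,s.cost.round(1),len(C),s.x.round(4))
o=s.x[:2];a=s.x[2]
B=[([-.05,-.055,0],[.05,.055,.01]),([-.0025,-.035,.01],[.0025,.035,.14]),([-.0025,-.082,.08],[.0025,.082,.1])]
out=[]
for n,u,v in(('scene',330,215),('top',170,190)):
    im=crop(n,u,v,75,70,8);im=cv2.convertScaleAbs(im,alpha=1.5,beta=-30)
    draw(im,n,B,o,a,8,u,v);out.append(im)
cv2.imwrite('pics/ovr.png',cv2.resize(np.hstack(out),(800,373)))
print(ctrl.observe()['ee_rot'])
E
python3 fitp.py
```

```text
['scene'] 520.3 3067 [ 0.5191  0.2003 -0.3539  0.0153]
['top'] 819.4 2210 [ 0.5176  0.1975 -0.3488  0.0151]
['scene', 'top'] 1355.2 5277 [ 0.5187  0.1993 -0.3529  0.0154]
[ 0.69589286  0.12549388 -0.69586904  0.12550181]
```

View pics/ovr.png

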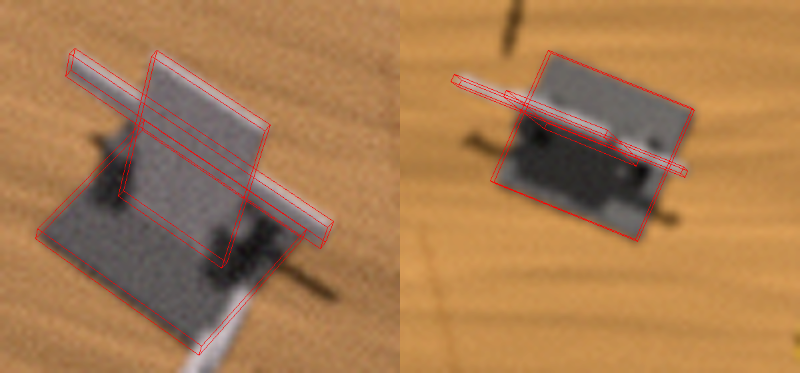

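```bash
cat > fitk.py <<'E'
from fit import *
for cams in(['scene'],['top'],['scene','top']):
    C=[]
    for n in cams:
        p,d=load(n);W=world(n,d);C.append(W[(d>0)&(np.hypot(W[...,0]-.541,W[...,1]+.2745)<.03)&(W[...,2]>.07)])
    C=np.vstack(C)
    def g(v):
        K=rot(C,v[2],v[:2]);D=[cyl(K,.018,0,.084)]
        for s in(-1,1):D.append(box(K,[-.014,s*.0095-.0035,.08],[.014,s*.0095+.0035,.112]))
        return np.min(D,0)/.002
    for i in (.8,.9):
        s=least_squares(g,[.541,-.2745,i],loss='soft_l1',x_scale=[.002,.002,.05]);print(cams,len(C),s.cost.round(1),s.x.round(4))
E
python3 fitk.py
python3 - <<'E'
from scipy.spatial.transform import Rotation as R
print(R.from_quat([ 0.69589286 , 0.12549388 ,-0.69586904 , 0.12550181]).as_matrix().round(4))
E
```

```text
['scene'] 161 75.9 [ 0.5404 -0.2727  0.9204]
['scene'] 161 75.9 [ 0.5404 -0.2727  0.9204]
['top'] 110 73.1 [ 0.5403 -0.2736  0.8265]
['top'] 110 73.0 [ 0.5404 -0.2735  0.8292]
['scene', 'top'] 271 150.9 [ 0.5407 -0.273   0.8776]
['scene', 'top'] 271 150.9 [ 0.5407 -0.273   0.8776]
[[ 0.      0.3493 -0.937 ]
 [-0.     -0.937  -0.3493]
 [-1.      0.     -0.    ]]
```

Request:
step_arm --deltas "0 -20 -41 -3 0 0 85; 0 -41 -82 -6 0 0 85; 0 -62 -123 -9 0 0 85; 0 -82 -164 -12 0 0 85; 0 -103 -206 -15 0 0 85; 0 -123 -247 -18 0 0 85; 0 -144 -288 -21 0 0 85; 0 -164 -329 -24 0 0 85; 0 -185 -370 -27 0 0 85; 0 -205 -411 -29.8 0 0 85" --grip_force 40

```text
time_s: 1.8
tool_pos: [0.5415, -0.2719, 0.405]
ee_rot: [0.64, 0.301, -0.64, 0.301]
ft_force: [0.5, -1.3, -0.5]
width: 0.0852
```

Request:
step_arm --deltas "15 0 0 0 0 0 70; 30 0 0 0 0 0 65; 45 0 0 0 0 0 60; 60 0 0 0 0 0 60; 75 0 0 0 0 0 60; 90 0 0 0 0 0 60; 95 0 0 0 0 0 60; 95 0 0 0 0 0 60; 95 0 0 0 0 0 60; 95 0 0 0 0 0 60"

```text
time_s: 2.8
tool_pos: [0.5411, -0.2735, 0.3107]
ee_rot: [0.641, 0.3, -0.64, 0.301]
ft_force: [0.4, 0.1, 1.6]
width: 0.0599
```

Run:
```python
from h import *
out=[]
for n,u,v in(('scene',180,140),('top',290,170)):
    p,d=cap(n);out.append(cv2.resize(p[v:v+90,u:u+90],(400,400),interpolation=cv2.INTER_CUBIC))
cv2.imwrite('pics/k1.png',np.hstack(out))
s=ctrl.observe();print(s['tool_pos'],s['width'],s['ft_force'])
```

```text
[ 0.54101777 -0.27345061  0.31067306] 0.06004082070367855 [0.59008352 0.20075    0.54788684]
```

View pics/k1.png

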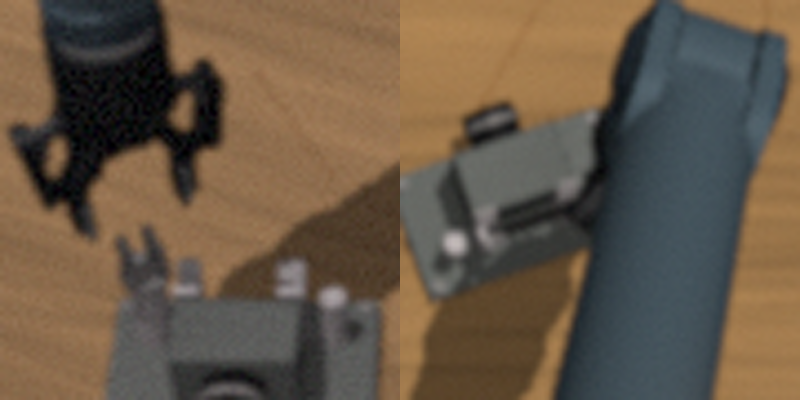

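Scene crop: the fingertips at (85,235) and (185,200) straddle the keeper cheeks, which are centred at (135,234). The jaw midpoint lines up, so I'll descend and close.

Request:
step_arm --deltas "10 0 0 0 0 0 60; 20 0 0 0 0 0 60; 30 0 0 0 0 0 60; 40 0 0 0 0 0 60; 47 0 0 0 0 0 60; 47 0 0 0 0 0 50; 47 0 0 0 0 0 40; 47 0 0 0 0 0 32; 47 0 0 0 0 0 25; 47 0 0 0 0 0 20" --grip_force 30

```text
time_s: 3.9
tool_pos: [0.5412, -0.2738, 0.2636]
ee_rot: [0.641, 0.299, -0.64, 0.301]
ft_force: [1.5, -1.6, -0.3]
width: 0.0253
```

Request:
step_arm --deltas "0 0 0 0 0 0 20; 0 0 0 0 0 0 20; 0 0 0 0 0 0 20; 0 0 0 0 0 0 20; 0 0 0 0 0 0 20; 0 0 0 0 0 0 20; 0 0 0 0 0 0 20; 0 0 0 0 0 0 20; 0 0 0 0 0 0 20; 0 0 0 0 0 0 20" --grip_force 30

```text
time_s: 4.9
tool_pos: [0.5412, -0.2738, 0.2635]
ee_rot: [0.641, 0.3, -0.64, 0.301]
ft_force: [3.4, -1.4, 5.2]
width: 0.0251
```

Run:
```python
from h import *
s=ctrl.observe();print(s['tool_pos'],s['width'],s['ft_force'],s['ft_torque'],s['joint_pos'].round(3))
```

```text
[ 0.541179   -0.27375866  0.26348669] 0.02507744887176816 [ 3.43444166 -1.42124191  5.23110851] [-0.39704193 -0.48779205  0.06891231] [ 0.596  0.473 -0.241  1.803  0.142  0.88  -0.404]
```

Request:
step_arm --deltas "0 0 0 -4 0 0 20; 0 0 0 -9 0 0 20; 0 0 0 -14 0 0 20; 0 0 0 -19 0 0 20; 0 0 0 -24 0 0 20; 0 0 0 -29 0 0 20; 0 0 0 -34 0 0 20; 0 0 0 -38 0 0 20; 0 0 0 -40 0 0 20; 0 0 0 -40 0 0 20"

```text
time_s: 5.9
tool_pos: [0.5404, -0.2735, 0.2635]
ee_rot: [0.499, 0.501, -0.499, 0.501]
ft_force: [0.7, -0.6, 7.4]
width: 0.0256
```

Request:
step_arm --deltas "0 0 0 -4 0 0 20; 0 0 0 -9 0 0 20; 0 0 0 -14 0 0 20; 0 0 0 -18 0 0 20; 0 0 0 -20 0 0 20; 0 0 0 -21.1 0 0 20; 0 0 0 -21.1 0 0 20; 0 0 0 -21.1 0 0 20; 0 0 0 -21.1 0 0 20; 0 0 0 -21.1 0 0 20"

```text
time_s: 6.9
tool_pos: [0.54, -0.2736, 0.2635]
ee_rot: [0.398, 0.585, -0.399, 0.583]
ft_force: [-1.8, -0.8, 8.6]
width: 0.0252
```

Run:
```python
from h import *
from scipy.spatial.transform import Rotation as R
s=ctrl.observe();print(s['tool_pos'],s['width'],s['ft_force'],s['ft_torque'],s['joint_pos'].round(3))
M=R.from_quat(s['ee_rot']).as_matrix();print(M.round(4),np.arctan2(M[1,1],M[0,1]))
```

```text
[ 0.54000378 -0.27357253  0.2634553 ] 0.0252359553648043 [-1.77546127 -0.84512503  8.62275899] [-0.17083881  0.22848151  0.0319356 ] [ 0.771  0.505 -0.461  1.795  0.278  0.908  0.559]
[[-2.400e-03  9.315e-01  3.637e-01]
 [-4.000e-04  3.637e-01 -9.315e-01]
 [-1.000e+00 -2.400e-03 -5.000e-04]] 0.37225722908635867
```

Request:
step_arm --deltas "0 0 0 0 0 0 30; 0 0 0 0 0 0 40; 0 0 0 0 0 0 50; 0 0 0 0 0 0 60; -20 0 0 0 0 0 60; -50 0 0 0 0 0 60; -80 0 0 0 0 0 60; -110 0 0 0 0 0 60; -140 0 0 0 0 0 60; -150 0 0 0 0 0 60"

```text
time_s: 7.9
tool_pos: [0.5415, -0.2734, 0.4162]
ee_rot: [0.399, 0.582, -0.398, 0.586]
ft_force: [0.9, -0.2, 1.3]
width: 0.0598
```

Run:
```python
from h import *
out=[]
for n,u,v in(('scene',180,160),('top',270,170)):
    p,d=cap(n);out.append(cv2.resize(p[v:v+90,u:u+90],(400,400),interpolation=cv2.INTER_CUBIC))
cv2.imwrite('pics/k2.png',np.hstack(out))
s=ctrl.observe();print(s['tool_pos'],s['width'],s['ft_force'],s['joint_pos'])
```

```text
[ 0.54107844 -0.27334099  0.41420108] 0.05993673807259696 [-0.28232164 -0.54530198  0.30213899] [ 0.81604649  0.33790352 -0.50888485  1.67703086  0.17690901  1.16923061
  0.63493851]
```

View pics/k2.png

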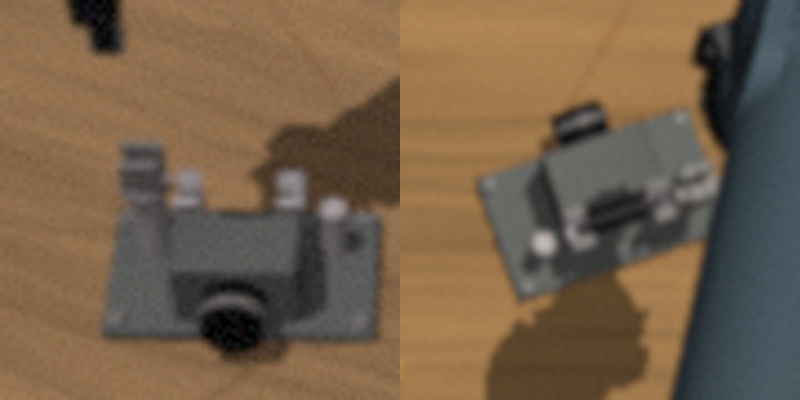

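The keeper's slot is now visibly in line with the channel in both views: scene crop (143,175), top crop (690,185). I'll move to the plate.

Request:
step_arm --deltas "0 14 -43 4 0 0 60; 0 30 -90 8 0 0 60; 0 45 -135 12 0 0 60; 0 60 -180 16 0 0 60; 0 75 -225 20 0 0 60; 0 90 -270 25 0 0 60; 0 105 -315 29 0 0 60; 0 120 -360 33 0 0 60; 0 135 -404 37 0 0 60; 0 150.7 -448 41.5 0 0 60" --grip_force 40

```text
time_s: 9.0
tool_pos: [0.5167, 0.1998, 0.4101]
ee_rot: [-0.579, -0.404, 0.582, -0.403]
ft_force: [0.6, 0.8, -0.1]
width: 0.0598
```

Request:
step_arm --deltas "15 0 0 0 0 0 60; 30 0 0 0 0 0 60; 45 0 0 0 0 0 60; 55 0 0 0 0 0 60; 60 0 0 0 0 0 60; 60 0 0 0 0 0 60; 60 0 0 0 0 0 60; 60 0 0 0 0 0 60; 60 0 0 0 0 0 60; 60 0 0 0 0 0 60"

```text
time_s: 10.0
tool_pos: [0.518, 0.1989, 0.3533]
ee_rot: [0.58, 0.405, -0.579, 0.405]
ft_force: [0.7, 0.1, -0.2]
width: 0.0598
```

Run:
```python
from h import *
from scipy.spatial.transform import Rotation as R
out=[]
for n,u,v in(('scene',320,180),('top',150,160)):
    p,d=cap(n);out.append(cv2.resize(p[v:v+100,u:u+100],(400,400),interpolation=cv2.INTER_CUBIC))
cv2.imwrite('pics/p1.png',np.hstack(out))
s=ctrl.observe();print(s['tool_pos'],s['width'],s['ft_force'],s['joint_pos'])
M=R.from_quat(s['ee_rot']).as_matrix();print(M.round(4),np.arctan2(M[1,1],M[0,1]))
```

```text
[0.51789974 0.19882415 0.3530496 ] 0.06007955677391471 [1.4529367  0.63706004 0.5893125 ] [ 0.14046332  0.3355361  -0.68011317  1.85154182  0.24307584  1.03775581
 -0.98866295]
[[ 7.000e-04  9.388e-01 -3.445e-01]
 [ 1.000e-04 -3.445e-01 -9.388e-01]
 [-1.000e+00  6.000e-04 -4.000e-04]] -0.3516780312936484
```

View pics/p1.png

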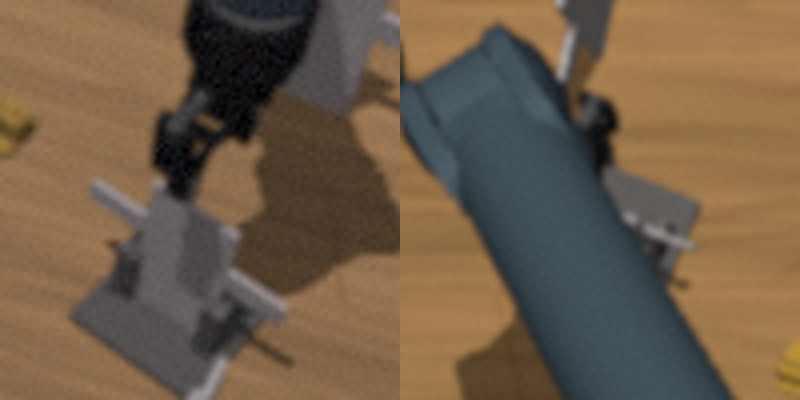

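Run:
```python
from h import *
c=ctrl.calibration('scene');K=np.array(c['intrinsics']);R=np.array(c['R']);t=np.array(c['t'])
for X in([.518+.033*.94,.1989-.033*.34,.185],[.518-.033*.94,.1989+.033*.34,.185],[.518,.1989,.14],[.5185+.035*.345,.199+.035*.94,.14],[.5185-.035*.345,.199-.035*.94,.14]):
    q=K@(R@np.array(X)+t);print(((q[:2]/q[2]-[320,180])*4).round())
```

```text
[178. 194.]
[235. 135.]
[195. 205.]
[239. 234.]
[153. 178.]
```

The projected tip (178,194) and tab corners match the picture, so the jaws straddle the tab. I'll descend and grip.

Request:
step_arm --deltas "15 0 0 0 0 0 60; 30 0 0 0 0 0 60; 45 0 0 0 0 0 60; 60 0 0 0 0 0 60; 71 0 0 0 0 0 60; 71 0 0 0 0 0 45; 71 0 0 0 0 0 30; 71 0 0 0 0 0 18; 71 0 0 0 0 0 9; 71 0 0 0 0 0 3" --grip_force 40

```text
time_s: 11.1
tool_pos: [0.5183, 0.199, 0.2826]
ee_rot: [0.581, 0.405, -0.579, 0.405]
ft_force: [0.6, 0.3, 0.6]
width: 0.0043
```

Request:
step_arm --deltas "0 0 0 0 0 0 0; 0 0 0 0 0 0 0; 0 0 0 0 0 0 0; 0 0 0 0 0 0 0; 0 0 0 0 0 0 0; 0 0 0 0 0 0 0; 0 0 0 0 0 0 0; 0 0 0 0 0 0 0; 0 0 0 0 0 0 0; 0 0 0 0 0 0 0"

```text
time_s: 12.1
tool_pos: [0.5184, 0.199, 0.2826]
ee_rot: [0.58, 0.405, -0.579, 0.405]
ft_force: [0.0, -0.2, 5.2]
width: 0.0047
```

Run:
```python
from h import *
s=ctrl.observe();print(s['tool_pos'],s['width'],s['ft_force'],s['ft_torque'])
```

```text
[0.51839438 0.1989934  0.28260823] 0.004653535154298109 [ 0.01548927 -0.220615    5.24198885] [-0.12162204  0.01912892 -0.0313092 ]
```

Request:
step_arm --deltas "-5 0 0 0 0 0 0; -15 0 0 0 0 0 0; -30 0 0 0 0 0 0; -45 0 0 0 0 0 0; -60 0 0 0 0 0 0; -75 0 0 0 0 0 0; -90 0 0 0 0 0 0; -105 0 0 0 0 0 0; -120 0 0 0 0 0 0; -135 0 0 0 0 0 0" --grip_force 60

```text
time_s: 13.1
tool_pos: [0.5177, 0.1988, 0.418]
ee_rot: [-0.58, -0.405, 0.58, -0.405]
ft_force: [0.6, 0.8, -2.4]
width: 0.0042
```

Run:
```python
from h import *
from scipy.spatial.transform import Rotation as R
s=ctrl.observe();print(s['tool_pos'],s['width'],s['ft_force'],s['ft_torque'],s['joint_pos'])
M=R.from_quat(s['ee_rot']).as_matrix();print(M.round(4),np.arctan2(M[1,1],M[0,1]))
```

```text
[0.5176959  0.19878265 0.41797438] 0.004238564296296821 [ 0.64510746  0.81447634 -2.3901403 ] [0.0410796  0.01807958 0.02311651] [ 0.16888063  0.26349522 -0.7019246   1.78722089  0.18461247  1.1575953
 -0.94218576]
[[-1.000e-04  9.388e-01 -3.444e-01]
 [ 0.000e+00 -3.444e-01 -9.388e-01]
 [-1.000e+00 -1.000e-04 -0.000e+00]] -0.3515559603259842
```

Request:
step_arm --deltas "0 14 39 -4 0 0 0; 0 28 78 -8 0 0 0; 0 43 117 -12 0 0 0; 0 57 156 -16.5 0 0 0; 0 71 195 -21 0 0 0; 0 85 233 -25 0 0 0; 0 100 272 -29 0 0 0; 0 114 311 -33 0 0 0; 0 128 350 -37 0 0 0; 0 142.2 388 -41.5 0 0 0"

```text
time_s: 14.1
tool_pos: [0.5174, -0.2162, 0.4175]
ee_rot: [0.398, 0.584, -0.398, 0.585]
ft_force: [0.3, 0.1, -1.1]
width: 0.0039
```

Request:
step_arm --deltas "5 0 0 0 0 0 0; 10 0 0 0 0 0 0; 15 0 0 0 0 0 0; 20 0 0 0 0 0 0; 20 0 0 0 0 0 0; 20 0 0 0 0 0 0; 20 0 0 0 0 0 0; 20 0 0 0 0 0 0; 20 0 0 0 0 0 0; 20 0 0 0 0 0 0"

```text
time_s: 15.1
tool_pos: [0.5177, -0.2146, 0.3969]
ee_rot: [0.399, 0.584, -0.399, 0.584]
ft_force: [-1.1, 0.3, -1.2]
width: 0.0038
```

```bash
cat > look.py <<'E'
from ov import *
from scipy.spatial.transform import Rotation as R
import sys
s=ctrl.observe();T=s['tool_pos'];print(T,s['width'],s['ft_force'],s['ft_torque'],s['joint_pos'].round(2))
M=R.from_quat(s['ee_rot']).as_matrix();a=np.arctan2(M[1,1],M[0,1]);print(M.round(4),a)
b=T[2]-.2726
PB=[([-.0025,-.035,b],[.0025,.035,b+.13]),([-.0025,-.082,b+.07],[.0025,.082,b+.09])]
g=kp([0,0],.372);o=[.5405-g[0],-.2736-g[1]]
out=[]
for n,u,v in(('scene',190,140),('top',270,150)):
    p,d=cap(n);im=crop(n,u,v,100,100,6);raw=im.copy()
    draw(im,n,PB,T[:2],a,6,u,v);draw(im,n,gateboxes(.018,.012),o,.372,6,u,v,(0,255,0));draw(im,n,KB,kp(o,.372),.372+np.pi/2,6,u,v,(255,255,0))
    out.append(np.vstack([raw,im])); cv2.imwrite('pics/%s_%s.png'%(sys.argv[1],n),np.hstack([raw,im])[:, :])
E
python3 look.py L1
python3 -c "
import cv2
for n in('scene','top'):
    i=cv2.imread('pics/L1_%s.png'%n);cv2.imwrite('pics/L1_%s.png'%n,cv2.resize(i,(800,400)))"
```

```text
[ 0.51765933 -0.21459302  0.39687307] 0.0038285269582275976 [-1.09158238  0.26847833 -1.18062181] [0.00059197 0.00572328 0.01769177] [ 0.78  0.27 -0.53  1.8   0.15  1.11  0.57]
[[ 3.000e-04  9.315e-01  3.638e-01]
 [-2.000e-04  3.638e-01 -9.315e-01]
 [-1.000e+00  2.000e-04  3.000e-04]] 0.3723937864660642
```

View pics/L1_scene.png

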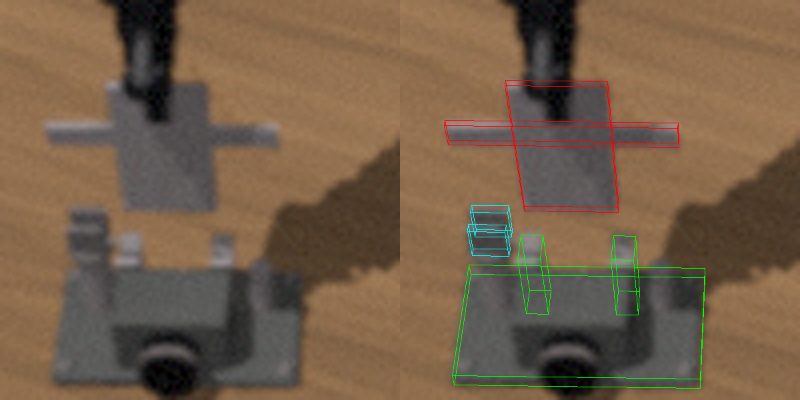

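View pics/L1_top.png

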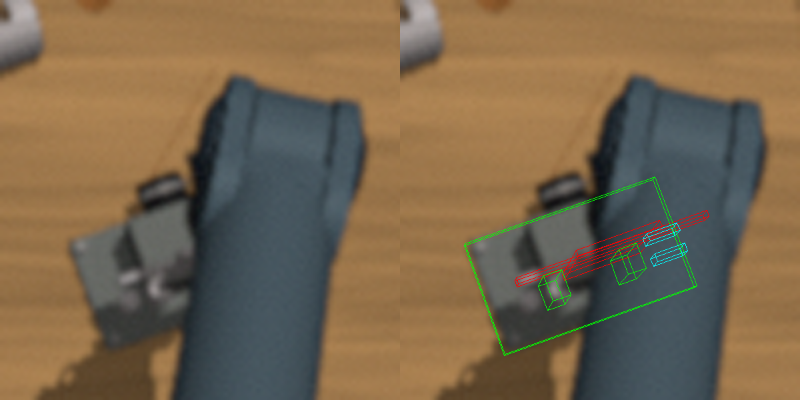

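The scene overlay has the plate and gate agreeing within about 1–2 mm. The guides are at (130,250) and (223,250), and the blade's bottom edge is at (123–216, 210) between them. I'll lower into the flare.

Request:
step_arm --deltas "8 0 0 0 0 0 0; 16 0 0 0 0 0 0; 24 0 0 0 0 0 0; 32 0 0 0 0 0 0; 38 0 0 0 0 0 0; 42 0 0 0 0 0 0; 46 0 0 0 0 0 0; 50 0 0 0 0 0 0; 54 0 0 0 0 0 0; 54 0 0 0 0 0 0"

```text
time_s: 16.2
tool_pos: [0.5174, -0.2145, 0.3421]
ee_rot: [0.399, 0.584, -0.399, 0.584]
ft_force: [-0.0, 0.1, -2.1]
width: 0.0042
```

```bash
python3 look.py L2
python3 -c "
import cv2
for n in('scene',):
    i=cv2.imread('pics/L2_%s.png'%n);cv2.imwrite('pics/L2_%s.png'%n,cv2.resize(i,(800,400)))"
```

```text
[ 0.51741134 -0.21445856  0.34205512] 0.004190451789132516 [-0.04017378  0.06384873 -2.12389302] [-0.00472343  0.02211513  0.00724305] [ 0.76  0.33 -0.51  1.85  0.19  1.01  0.54]
[[-1.000e-03  9.314e-01  3.640e-01]
 [ 5.000e-04  3.640e-01 -9.314e-01]
 [-1.000e+00 -8.000e-04 -8.000e-04]] 0.3725941422397628
```

View pics/L2_scene.png

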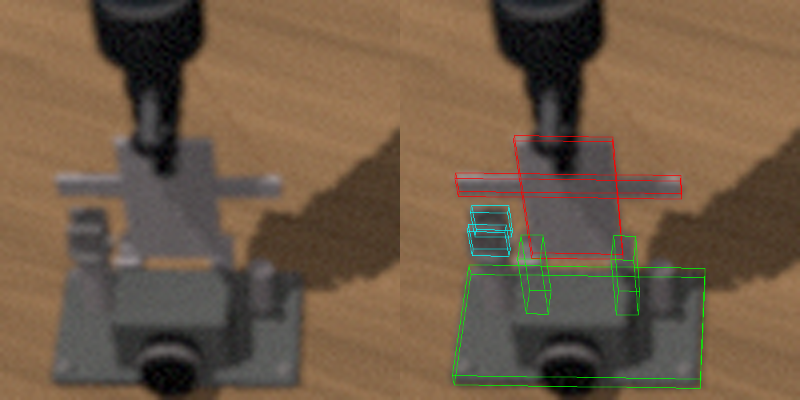

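The blade is between the guides with no side force. Lowering on, through the keeper.

Request:
step_arm --deltas "4 0 0 0 0 0 0; 8 0 0 0 0 0 0; 12 0 0 0 0 0 0; 16 0 0 0 0 0 0; 20 0 0 0 0 0 0; 24 0 0 0 0 0 0; 28 0 0 0 0 0 0; 32 0 0 0 0 0 0; 36 0 0 0 0 0 0; 37 0 0 0 0 0 0"

```text
time_s: 17.3
tool_pos: [0.5174, -0.2145, 0.305]
ee_rot: [0.399, 0.584, -0.399, 0.584]
ft_force: [-0.0, -0.1, -1.6]
width: 0.0044
```

Run:
```python
from h import *
s=ctrl.observe();print(s['tool_pos'],s['width'],s['ft_force'],s['ft_torque'])
```

```text
[ 0.51739917 -0.21445144  0.30502041] 0.0043502081624706744 [-0.02595964 -0.07357667 -1.62946921] [-0.01702761 -0.01349383 -0.0405825 ]
```

Request:
step_arm --deltas "2 0 0 0 0 0 0; 4 0 0 0 0 0 0; 5 0 0 0 0 0 0; 6 0 0 0 0 0 0; 7 0 0 0 0 0 0; 8 0 0 0 0 0 0; 9 0 0 0 0 0 0; 10 0 0 0 0 0 0; 10 0 0 0 0 0 0; 10 0 0 0 0 0 0"

```text
time_s: 18.3
tool_pos: [0.5178, -0.2145, 0.2962]
ee_rot: [0.399, 0.584, -0.399, 0.584]
ft_force: [-1.7, 0.4, 4.7]
width: 0.0039
```

```bash
python3 look.py L3
python3 -c "
import cv2
for n in('scene',):
    i=cv2.imread('pics/L3_%s.png'%n);cv2.imwrite('pics/L3_%s.png'%n,cv2.resize(i,(800,400)))"
```

```text
[ 0.51783153 -0.21453047  0.29620336] 0.003924052389236638 [-1.69735262  0.38711576  4.66324669] [0.17235581 0.50169492 0.01861048] [ 0.74  0.39 -0.5   1.89  0.23  0.92  0.51]
[[ 4.000e-04  9.314e-01  3.640e-01]
 [-3.000e-04  3.640e-01 -9.314e-01]
 [-1.000e+00  3.000e-04  4.000e-04]] 0.3725706081378934
```

View pics/L3_scene.png

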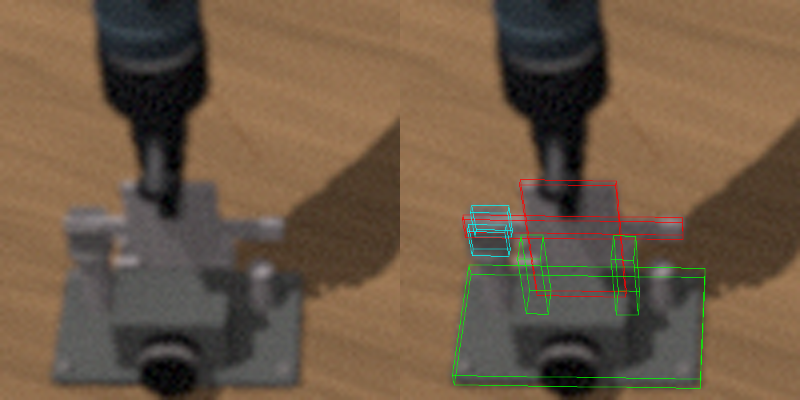

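Squeeze is about 4.2–4.4 mm, by force (6.3 N above hanging) and by height. The arm passes through the keeper at (88,222). I'll press a little more for margin.

Request:
step_arm --deltas "0.5 0 0 0 0 0 0; 1 0 0 0 0 0 0; 1.5 0 0 0 0 0 0; 1.5 0 0 0 0 0 0; 1.5 0 0 0 0 0 0; 1.5 0 0 0 0 0 0; 1.5 0 0 0 0 0 0; 1.5 0 0 0 0 0 0; 1.5 0 0 0 0 0 0; 1.5 0 0 0 0 0 0"

```text
time_s: 19.4
tool_pos: [0.5179, -0.2145, 0.2948]
ee_rot: [0.399, 0.584, -0.399, 0.584]
ft_force: [-3.1, 0.7, 6.9]
width: 0.0041
```

Run:
```python
from h import *
s=ctrl.observe();print(s['tool_pos'],s['width'],s['ft_force'],s['ft_torque'])
from fit import *
# plate top height / pose from depth
p,d=cap('scene','fin.png');W=world('scene',d)
C=W[(d>0)&(np.hypot(W[...,0]-.5177,W[...,1]+.2145)<.04)&(W[...,2]>.09)&(W[...,2]<.16)]
L=rot(C,.3725,[.5177,-.2145]);L=L[abs(L[:,0])<.01];print(len(L),np.percentile(L[:,2],[90,97,99]))
s=ctrl.observe();print(s['tool_pos'],s['ft_force'])
```

```text
[ 0.51790348 -0.21450372  0.2948174 ] 0.004069523398631058 [-3.12795182  0.67682119  6.93143032] [0.24688876 0.59618464 0.00820548]
275 [0.14712576 0.15073192 0.15255126]
[ 0.51790124 -0.21451681  0.2948256 ] [-1.62792449 -0.31240071  5.70598315]
```

```bash
python3 -c "
from station import ctrl
print(ctrl.hand_in())"
```

```text
the job is handed in; nothing more can be done
None
```

The plate is in the gate, still gripped and pressed onto the seal, and I handed the job in at about 19.5 s of the 56 s allowed. No verdict came back.

**What I did:**
1. Gripped the keeper's cheeks, turned it about 61° counterclockwise until its slot lined up with the channel, and let go.
2. Gripped the plate in the rack by its top tab. The two free-standing plates were the wrong size, about 180 mm tall and 220 mm wide.
3. Lifted the plate straight out of the rack, lowered it down the channel with its side arm through the keeper's slot, and pressed it onto the seal with a 60 N grip.

**Last checks:**
- **Seal:** the push is about 7–8.5 N above the plate's hanging load, roughly 5–5.5 mm of squeeze. By tool height, the plate's bottom edge is at about 22 mm, which gives about 5.8 mm. The camera's height for the top edge (about 151–153 mm) agrees.
- **Fit:** the plate's yaw is within about 0.01 rad of the gate's estimated yaw. No side force appeared while lowering; about 1.5–3 N appeared along x once pressed.
- **Keeper:** the last enlarged view showed the side arm sitting in the keeper's slot.

**Disagreements:**
- The two cameras differed by 1–3 mm on the gate's position and about 0.1 rad on the keeper's starting angle. Gripping the keeper settled its position and angle.
- The finger opening read about 4 mm on the 5 mm plate.
- I did not re-measure the mallet, knee shell or brass jaws at the end. No planned move took the arm near them.

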